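Lock the jam nut on a model baseboard's levelling stud

TASK

The model baseboard lies upside down on the bench. On the levelling stud that has no rubber foot yet, run the loose upper nut down the thread and tighten it firmly against the lower nut so that the two are locked together, without letting the lower nut turn from its setting; then let go. Leave the finished stud and the things around the board alone.

Things in the scene. Friction and masses are not known exactly. Their poses are not given: they have to be found in the camera images.
- jam_nut: Loose upper nut: plain steel hexagon, 32 mm across flats, 20 mm high, captive on the stud. Origin on the axis at its underside, z up; opposite flats face its +x and -x, others at 60 degree steps. Clockwise from above runs it down, 5 mm per turn. Starts 2.3 to 4.7 mm above the lower nut; runs freely (0.05 N m) until it meets it.
- jam_nut_center (a point): Centre of the upper nut, on the axis, 10 mm above its underside. Once the nuts meet the torque steps up to 0.25 N m, then climbs about 1 N m per rad. Properly locked is 0.45 to 0.65 N m (aim at 0.55, firm by hand): under 0.4 N m it is not locked, above about 0.75 N m the lower nut is dragged round. It keeps its tightness when let go.
- set_nut: The lower nut on the same stud, already set at its height; must not turn. Plain steel hexagon, 28 mm across flats, 12 mm high, origin on the axis at its underside, z up, a pair of flats facing its x; it resists turning up to about 0.75 N m.
- set_nut_top (a point): Centre of the lower nut's top face, where the upper nut will seat.
- set_nut_corner (a point): One top corner of the lower nut, 16 mm from the axis: shows whether that nut has turned.
- open_stud: The stud to be worked on, fixed: 64 x 64 x 30 mm wooden block on the board with a vertical 18 mm steel threaded stud that ends 91 mm above the origin (6 to 13 mm above the upper nut). Origin under the block's centre on the stud's axis, z up.
- finished_stud: The other stud, already locked, fixed: the same block with a locked pair of nuts and a round black rubber foot (46 mm across) on top, 104 mm high over its origin under the block's centre. Leave alone.
- baseboard: The upside-down model baseboard, fixed: 300 mm (x) by 420 mm (y) plywood panel 12 mm thick with an 18 mm wide rim standing 40 mm above the bench; origin under its centre on the bench. The stud blocks stand on the panel.
- glue_jar: Bystander: round jar, 60 mm across, 75 mm high, standing on the bench; origin under its centre.
- paint_bottle: Bystander: grey bottle, 68 mm across, 170 mm high, standing on the bench; origin under its centre.
- card_house: Bystander: small model house about 50 x 35 x 48 mm on the bench; origin under its centre.
- wrench: Bystander: small spanner lying on the bench; not needed.

How it is judged:
On the way:
1. the upper nut has been run down onto the lower nut (z of jam_nut in the frame of set_nut below 0.0123 m), for 0.1 s.
At the end, for the whole second after the job is handed in: The upper nut is wound at least 0.09 mm (about 0.11 rad, 0.37 N m) past first meeting the 12 mm high lower nut, so it is locked, and stays so at rest; the lower nut's corner is within 2 mm of where it began (z of jam_nut in the frame of set_nut below 0.01191 m and distance of set_nut_corner from where it was at the start of the episode below 0.002 m and angular speed of jam_nut below 0.05 rad/s); the robot touches nothing.
It fails at once if the lower nut is turned (its corner moves more than 2 mm) (distance of set_nut_corner from where it was at the start of the episode above 0.002 m).
It fails at once if the finished stud is knocked (over 8 N) (contact force between the arm and finished_stud above 8 N).
It fails at once if the finished stud is knocked by the fingers (over 8 N) (contact force between the fingers and finished_stud above 8 N).
It fails at once if something beside the board is moved more than 20 mm (distance of any of glue_jar, paint_bottle, card_house, wrench from where it was at the start of the episode above 0.02 m).
It also fails if it takes over 64 s, if anything falls off the work surface, if the arm or the gripper's body presses on something with over 40 N, if the wrist force passes 120 N, or if a joint passes its speed limit or range.

ROBOT

A 7-joint arm with a two-finger parallel gripper is mounted at the origin on the work surface. World frame = base frame: x ahead of the robot, y to its left, z up, the work surface at z = 0. Lengths are in m, angles in rad, forces in N, time in s.
With the tool pointing down it reaches from about 0.4 to 0.85 m from the base axis. Payload 4.5 kg.
Tool frame: the origin (TCP) lies at the very end of the fingers, on their centre line; the grasp point (between the pads) lies bot.grip_point_offset behind it (bot.grip_point_offset is the distance from the TCP to the grasp point, in m); z points along the fingers, y is the line along which they close (so a half turn about z gives the same grasp; the last joint's range is limited). The gripper opens to 85 mm and grips with 20 to 120 N. Pads are 22 mm wide; open, the fingers measure 114 mm over their backs; the gripper's body (76 mm by 85 mm) begins 54 mm behind the grasp point. The pads swing forward as they close: fully open they stand 13 mm farther back than shut.
Start: joints at [1.25, 0.689, -0.195, 1.565, 0.157, 0.902, -0.215], TCP at [0.217, -0.586, 0.231] pointing down, gripper open.
Joint ranges: [-3.01, 3.01], [-0.46, 2.08], [-1.47, 1.51], [0.13, 2.56], [-1, 4.14], [0.04, 2.09], [-2.66, 2.66]. Speed limits (rad/s): [2.57, 2.57, 3.14, 3.14, 3.14, 3.14, 3.14].

INTERFACE

Orientations are given as a rotation vector (axis times angle).
In Python, from cell import bot, optics gives the robot as it stands.
- The arm moves only by the tool send_rows, never from a script. Its argument "rows" is a list of rows, each a list of 4 numbers: the shift along the tool's x, y, z in m, then the turn about the tool's z in rad. A call has 1 to 10 rows; each row shifts and turns the commanded pose from where the row before left it, along the tool's axes as they then stand; what a row does not reach is not made up. A row lasts 1/12 s, in which the tool goes at most 41.7 mm and 7.16 degrees, less where a joint would pass 70% of its speed; a pose out of reach is approached as far as the arm can. A call is refused whole if a number of a shift passes 0.0417 or a number of a turn 0.125, either way. A call with a gripper value outside its range is refused whole. "hand" is the finger opening in m, from 0 to 0.0854, set as the call begins (left out, the last holds). The fingers move at their own pace and stop on an object; "force" is the grip in N (left out, the last holds). Time passes only in rows, so rows that do not move let the fingers close. It gives the time, the measured TCP pose, the force, the opening and the grip force at its end, in the units of the state.
- bot.get_state(): the state, without advancing time (a new reading comes with each control period).
- optics.get_image(name): name is "scene" or "top"; returns a dict with "img" (400x640x3 uint8, blue, green, red), "fx", "fy", "cx", "cy" (pixels), "k1" (the pictures are not rectified: a ray, as slopes to the right and down, at radius r is drawn at 1 + k1 r^2 times it, then the intrinsics apply), "R" (3x3) and "t" (3): a world point X has camera coordinates R X + t. Camera axes: x right, y down, z forward; pixel columns grow to the right and rows downward; lengths in m; the calibration is good to about 2 mm. A picture is of the moment at which its call begins. There is no depth.
- bot.job_done(): hands the job in; it is judged then, once.
The state is a dict: "time_s": time; "joint_pos": joint angles; "joint_vel": joint speeds; "joint_efforts": joint torques, N m; "position": TCP position; "tcp_rot": TCP orientation; "force": force on the tool from outside, world axes, zero at the start; "ft_torque": the same for the moment, N m; "gripper_width": opening from 0.0 (shut) to 1.0 (fully open); "finger_force": force on a finger pad.
Only numpy, scipy, OpenCV 4.12 (cv2) and the standard library are available. Lean on these libraries where they do the work, as an engineer would, in place of code of your own. Each camera call takes 0.05 s, during which the arm holds its last target. There are 200 camera calls.

## Working session

There is one attempt and no reset: what is moved stays moved. The work goes in short steps, Python scripts to look and compute and a tool call to move; the robot and the scene stay as the last step left them, time stands still between calls to the robot, and variables do not carry over. Pictures are saved under pics/ and viewed, at most 10 in all, crops included, and the job is handed in when it is done.

Besides the shell and the picture viewer there is one more tool, called after ">>>" in YAML: its name, and indented under it one key for each argument. send_rows: Moves the arm, as the interface text tells. Its arguments: {"type":"object","properties":{"rows":{"type":"array","items":{"type":"array","items":{"type":"number"}}},"hand":{"type":"number"},"force":{"type":"number"}},"required":["rows"]}

```bash
mkdir -p pics
cat > h.py <<'E'
import numpy as np, cv2
from cell import bot, optics
def proj(d,X):
    c=d["R"]@np.asarray(X,float)+d["t"]; x,y=c[0]/c[2],c[1]/c[2]; s=1+d["k1"]*(x*x+y*y)
    return np.array([d["fx"]*x*s+d["cx"],d["fy"]*y*s+d["cy"]])
def ray(d,u,v):
    K=np.array([[d["fx"],0,d["cx"]],[0,d["fy"],d["cy"]],[0,0,1.]])
    p=cv2.undistortPoints(np.array([[[u,v]]],float),K,np.array([d["k1"],0,0,0.]))[0,0]
    R=np.array(d["R"]); r=R.T@np.array([p[0],p[1],1]); return -R.T@np.array(d["t"]),r/np.linalg.norm(r)
def atz(d,u,v,z):
    o,r=ray(d,u,v); return o+r*(z-o[2])/r[2]
E
python3 - <<'E'
from h import *
for n in("scene","top"):
    d=optics.get_image(n); cv2.imwrite(f"pics/{n}0.png",d["img"])
    print(n,d["fx"],d["k1"],-np.array(d["R"]).T@d["t"]); print(np.round(d["R"],3))
print(bot.get_state(),bot.grip_point_offset)
E
```

```text
scene 431.0424369232256 -0.021300866544706514 [ 1.38518366 -0.04471969  0.82311693]
[[ 0.018  1.     0.017]
 [ 0.641  0.001 -0.768]
 [-0.768  0.025 -0.64 ]]
top 424.8250929135824 0.022506976149564394 [ 0.36670562 -0.02041274  1.16941776]
[[-0.012 -1.    -0.02 ]
 [-0.992  0.014 -0.124]
 [ 0.124  0.018 -0.992]]
{'time_s': 0.1, 'joint_pos': array([ 1.24982699,  0.68992825, -0.19455297,  1.56628334,  0.15726199,
        0.90252166, -0.21513676]), 'joint_vel': array([ 9.95455411e-05, -1.72836995e-03, -1.25903179e-03, -2.60132542e-03,
       -1.78077718e-04,  3.05488119e-04,  4.09200268e-04]), 'joint_efforts': array([-3.77816032e-03, -5.40594220e+01, -1.27155494e+00, -1.58984578e+01,
        9.38587793e-03,  4.36373623e-03, -2.58344983e-05]), 'position': array([ 0.21687551, -0.58550576,  0.23053598]), 'tcp_rot': array([-3.09060199e+00, -5.54123209e-01,  6.08123838e-04]), 'force': array([-0.56111905, -0.17085729, -0.53049673]), 'ft_torque': array([-0.02391608, -0.01140477,  0.02049095]), 'finger_force': 0.0, 'gripper_width': 0.997993096760155} 0.0187
```

View pics/scene0.png

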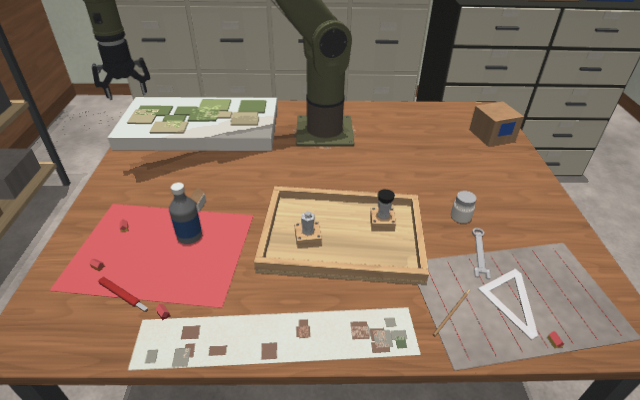

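View pics/top0.png

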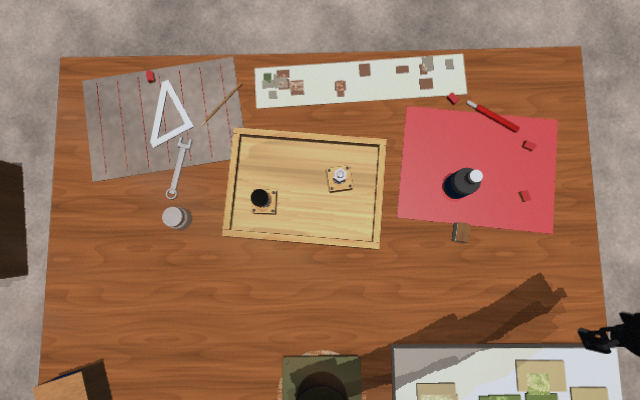

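The open stud is at about (308,228) in scene and (340,177) in top. The finished one, with the black foot, is at (385,205) and (262,200). I'll enlarge the open stud next.

Run:
```python
import cv2,numpy as np
a=cv2.imread("pics/scene0.png")[200:255,275:345];b=cv2.imread("pics/top0.png")[155:200,310:370]
a=cv2.resize(a,None,fx=10,fy=10,interpolation=cv2.INTER_CUBIC);b=cv2.resize(b,None,fx=12,fy=12,interpolation=cv2.INTER_CUBIC)
cv2.imwrite("pics/a.png",a);cv2.imwrite("pics/b.png",b)
```

```text
(no output)
```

View pics/a.png

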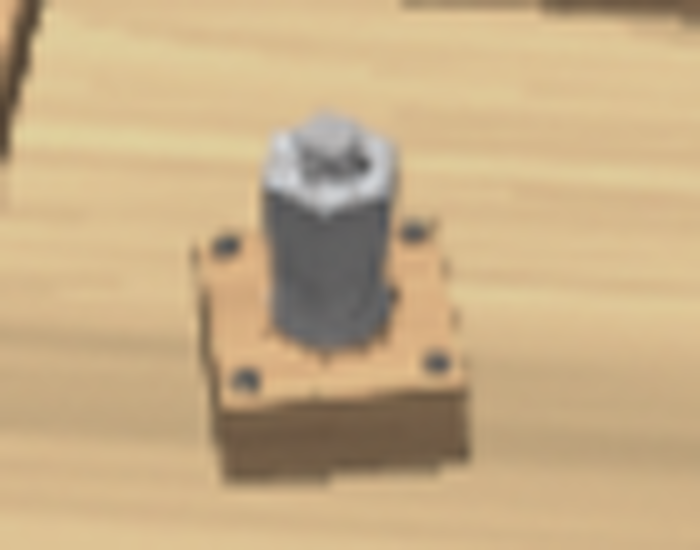

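View pics/b.png

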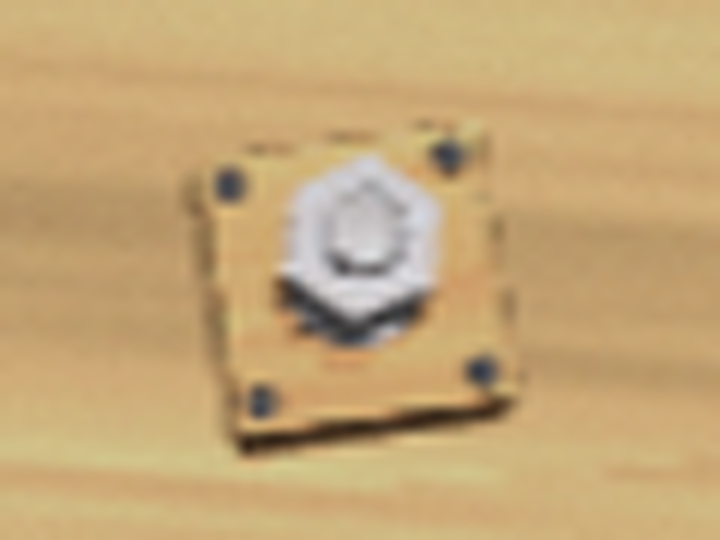

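The nut's top face is clear in both crops. In the top crop its corners are about (368,155), (440,205), (437,280), (355,318), (285,275) and (292,200). In the scene crop the front corner is at (325,213), with left (264,188) and right (389,195). I'll fit a hexagon to these points.

```bash
cat > fit.py <<'E'
from h import *
from scipy.optimize import least_squares
def f(c,s,o): return (np.array(c)+.5)/s-.5+np.array(o)
dt=optics.get_image("top");ds=optics.get_image("scene")
T=[f(c,12,(310,155)) for c in [(368,155),(440,205),(437,280),(355,318),(285,275),(292,200)]]
S=[f(c,10,(275,200)) for c in [(325,213),(264,188),(389,195)]]
ts,ss=f((365,232),12,(310,155)),f((330,130),10,(275,200))
R=.016/np.cos(np.pi/6)
def hexa(p): return [np.array([p[0]+R*np.cos(p[3]+k*np.pi/3),p[1]+R*np.sin(p[3]+k*np.pi/3),p[2]]) for k in range(6)]
def res(p,full=False):
    H=hexa(p); r=[]
    for d,P in((dt,T),(ds,S)):
        q=[proj(d,h) for h in H]
        for a in P: r.append(min((a-b for b in q),key=np.linalg.norm))
    return np.ravel(r)
p0=np.r_[atz(dt,*T[0:1][0],.092)[:2],.092,0.05]; p0[:2]=np.mean([atz(dt,*t,.092)[:2] for t in T],0)
s=least_squares(res,p0); print(s.x.round(4),"flat yaw deg",np.degrees(s.x[3]+np.pi/6)%60); print(s.fun.reshape(-1,2).round(2))
print("stud top at z .103: top",atz(dt,*ts,.103),"scene",atz(ds,*ss,.103))
# block holes screws
bt=[(228,185),(448,156),(481,370),(262,402)];bs=[(226,245),(414,232),(437,362),(246,380)]
print("block", np.mean([atz(dt,*f(c,12,(310,155)),.042) for c in bt],0),np.mean([atz(ds,*f(c,10,(275,200)),.042) for c in bs],0))
c=[atz(dt,*f(c,12,(310,155)),.042) for c in bt];print(np.degrees(np.arctan2(*(c[0]-c[1])[:2])))
for n,u,v,z in(("fin top",260,197,.116),("bottle",475,177,.17),("house",460,232,.03),("jar",175,217,.075)): print(n,atz(dt,u,v,z).round(3))
E
python3 fit.py
```

```text
[ 0.5707 -0.0569  0.0908 -0.0617] flat yaw deg 26.46581516863679
[[ 0.23  0.06]
 [ 0.18  0.43]
 [ 0.23 -0.38]
 [-0.22 -0.47]
 [-0.   -0.23]
 [ 0.26  0.57]
 [ 0.3  -0.22]
 [ 0.27  0.02]
 [ 0.1   0.2 ]]
stud top at z .103: top [ 0.56984033 -0.05729257  0.103     ] scene [ 0.57074821 -0.05614784  0.103     ]
block [ 0.5710287  -0.05690145  0.042     ] [ 0.57018445 -0.05631027  0.042     ]
-6.711316538594786
fin top [0.512 0.145 0.116]
bottle [ 0.544 -0.374  0.17 ]
house [ 0.422 -0.375  0.03 ]
jar [0.468 0.372 0.075]
```

>>> send_rows:
  rows:
    - [0.032, -0.0235, 0, 0]
    - [0.032, -0.0235, 0, 0]
    - [0.032, -0.0235, 0, 0]
    - [0.032, -0.0235, 0, 0]
    - [0.032, -0.0235, 0, 0]
    - [0.032, -0.0235, 0, 0]
    - [0.032, -0.0235, 0, 0]
    - [0.032, -0.0235, 0, 0]
    - [0.032, -0.0235, 0, 0]
    - [0.032, -0.0235, 0, 0]
  hand: 0.06

```text
time_s: 1.03
position: [0.4363, -0.2528, 0.2313]
tcp_rot: [3.092, 0.554, -0.0]
force: [0.8, 0.1, 0.3]
gripper_width: 0.702
finger_force: 0.0
```

>>> send_rows:
  rows:
    - [0.032, -0.0235, 0, 0]
    - [0.032, -0.0235, 0, 0]
    - [0.032, -0.0235, 0, 0]
    - [0.032, -0.0235, 0, 0]
    - [0.032, -0.0235, 0, 0]
    - [0.032, -0.0235, 0, 0]
    - [0, 0, 0, 0]
    - [0, 0, 0, 0]

```text
time_s: 1.7
position: [0.5677, -0.052, 0.231]
tcp_rot: [-3.089, -0.564, -0.001]
force: [0.0, -0.6, -0.7]
gripper_width: 0.704
finger_force: 0.0
```

```bash
cat >> h.py <<'E'
from scipy.spatial.transform import Rotation as Ro
def st(tgt=None):
    s=bot.get_state(); R=Ro.from_rotvec(s["tcp_rot"]).as_matrix()
    print("t",round(s["time_s"],2),"p",s["position"].round(4),"q",s["joint_pos"].round(3),"yaw_y",round(np.degrees(np.arctan2(R[1,1],R[0,1])),1),"z",R[:,2].round(3))
    print("F",s["force"].round(2),"M",s["ft_torque"].round(3),"w",round(s["gripper_width"]*85.4,2),"ff",s["finger_force"])
    if tgt is not None: print("tool delta",(R.T@(np.array(tgt)-s["position"])).round(4))
E
python3 -c "
from h import *
st((.5705,-.0568,.12))"
```

```text
t 1.7 p [ 0.5677 -0.052   0.231 ] q [ 0.089  0.614 -0.129  1.738  0.102  0.796 -1.298] yaw_y -69.3 z [ 0.001  0.002 -1.   ]
F [ 0.02 -0.64 -0.68] M [-0.055  0.012 -0.039] w 60.13 ff 0.0
tool delta [0.0008 0.0056 0.111 ]
```

>>> send_rows:
  rows:
    - [0, 0, 0, -0.124]
    - [0, 0, 0, -0.124]
    - [0, 0, 0, -0.124]
    - [0, 0, 0, -0.124]
    - [0, 0, 0, -0.124]
    - [0, 0, 0, -0.124]
    - [0, 0, 0, -0.124]
    - [0, 0, 0, -0.124]
    - [0, 0, 0, -0.124]
    - [0, 0, 0, -0.124]

```text
time_s: 2.53
position: [0.5657, -0.0578, 0.2311]
tcp_rot: [2.19, 2.252, -0.003]
force: [-0.4, 1.2, 0.3]
gripper_width: 0.704
finger_force: 0.0
```

>>> send_rows:
  rows:
    - [0, 0, 0, -0.124]
    - [0, 0, 0, -0.124]
    - [0, 0, 0, -0.124]
    - [0, 0, 0, -0.124]
    - [0, 0, 0, -0.124]
    - [0, 0, 0, -0.124]
    - [0, 0, 0, -0.124]
    - [0, 0, 0, -0.124]
    - [0, 0, 0, -0.124]
    - [0, 0, 0, -0.124]

```text
time_s: 3.37
position: [0.5657, -0.0579, 0.2309]
tcp_rot: [-0.474, -3.105, 0.003]
force: [0.1, -0.8, -0.3]
gripper_width: 0.705
finger_force: 0.0
```

>>> send_rows:
  rows:
    - [0, 0, 0, -0.124]
    - [0, 0, 0, -0.124]
    - [0, 0, 0, -0.124]
    - [0, 0, 0, -0.124]
    - [0, 0, 0, -0.124]
    - [0, 0, 0, -0.124]
    - [0, 0, 0, -0.124]
    - [0, 0, 0, -0.124]
    - [0, 0, 0, -0.05]
    - [0, 0, 0, 0]

```text
time_s: 4.2
position: [0.5658, -0.0578, 0.2305]
tcp_rot: [1.127, -2.93, 0.001]
force: [0.0, 0.6, 0.1]
gripper_width: 0.706
finger_force: 0.0
```

```bash
python3 -c "
from h import *
st((.5705,-.0568,.12))"
```

```text
t 4.2 p [ 0.5658 -0.0578  0.2305] q [ 0.6    0.825 -1.098  1.714  0.809  1.131  1.559] yaw_y 132.1 z [-0.002 -0.001 -1.   ]
F [0.   0.55 0.05] M [0.007 0.049 0.039] w 60.26 ff 0.0
tool delta [-0.0044 -0.0024  0.1105]
```

>>> send_rows:
  rows:
    - [0, 0, 0, -0.12]
    - [0, 0, 0, -0.12]
    - [0, 0, 0, -0.12]
    - [0, 0, 0, -0.12]
    - [0, 0, 0, -0.12]
    - [0, 0, 0, -0.12]
    - [0, 0, 0, -0.12]
    - [0, 0, 0, -0.12]
    - [0, 0, 0, -0.12]
    - [0, 0, 0, -0.12]

```text
time_s: 5.03
position: [0.5661, -0.0572, 0.2309]
tcp_rot: [2.588, -1.778, 0.001]
force: [-0.5, -0.4, -0.1]
gripper_width: 0.7
finger_force: 0.0
```

>>> send_rows:
  rows:
    - [0, 0, 0, -0.1]
    - [0, 0, 0, 0]
    - [0, 0, 0, 0]

```text
time_s: 5.28
position: [0.5654, -0.0557, 0.2294]
tcp_rot: [2.669, -1.656, -0.002]
force: [-0.8, 0.8, 0.2]
gripper_width: 0.707
finger_force: 0.0
```

```bash
python3 -c "
from h import *
st((.5705,-.0568,.0735))"
```

```text
t 5.28 p [ 0.5654 -0.0557  0.2294] q [ 0.692  1.023 -1.47   1.713  1.034  1.413  2.653] yaw_y -153.6 z [-0.002  0.    -1.   ]
F [-0.78  0.8   0.16] M [ 0.067 -0.03  -0.009] w 60.41 ff 0.0
tool delta [ 0.0033 -0.0043  0.1559]
```

Yaw is aligned, but joints 3 and 7 are sitting at their limits. I'll back off to the next flat pair, 60° clockwise.

>>> send_rows:
  rows:
    - [0, 0, 0, 0.105]
    - [0, 0, 0, 0.105]
    - [0, 0, 0, 0.105]
    - [0, 0, 0, 0.105]
    - [0, 0, 0, 0.105]
    - [0, 0, 0, 0.105]
    - [0, 0, 0, 0.105]
    - [0, 0, 0, 0.105]
    - [0, 0, 0, 0.105]
    - [0, 0, 0, 0.1]

```text
time_s: 6.12
position: [0.5663, -0.0541, 0.2322]
tcp_rot: [-1.482, 2.767, -0.003]
force: [0.5, -0.0, 0.2]
gripper_width: 0.705
finger_force: 0.0
```

>>> send_rows:
  rows:
    - [0, 0, 0.02, 0]
    - [0, 0, 0.02, 0]
    - [0, 0, 0.02, 0]
    - [0, 0, 0, 0]
    - [0, 0, 0, 0]

```text
time_s: 6.53
position: [0.566, -0.0546, 0.1714]
tcp_rot: [-1.491, 2.765, -0.001]
force: [-0.8, -0.7, 0.3]
gripper_width: 0.705
finger_force: 0.0
```

```bash
python3 -c "
from h import *
st((.5705,-.0568,.0735))"
```

```text
t 6.53 p [ 0.566  -0.0546  0.1714] q [ 0.629  0.979 -1.218  1.774  1.011  1.167  1.641] yaw_y 146.7 z [ 0.001 -0.001 -1.   ]
F [-0.8  -0.74  0.29] M [ 0.024  0.012 -0.009] w 60.19 ff 0.0
tool delta [-0.0007 -0.0049  0.0979]
```

>>> send_rows:
  rows:
    - [-0.0007, -0.0049, 0.015, 0]
    - [0, 0, 0.02, 0]
    - [0, 0, 0.02, 0]
    - [0, 0, 0.02, 0]
    - [0, 0, 0.015, 0]
    - [0, 0, 0.008, 0]
    - [0, 0, 0, 0]
    - [0, 0, 0, 0]
    - [0, 0, 0, 0]

```text
time_s: 7.28
position: [0.5717, -0.0567, 0.0741]
tcp_rot: [-1.49, 2.763, -0.002]
force: [-0.5, -0.2, -0.3]
gripper_width: 0.702
finger_force: 0.0
```

```bash
python3 -c "
from h import *
st((.5705,-.0568,.0735))
for n,(x,y) in dict(scene=(250,180),top=(285,135)).items():
    d=optics.get_image(n); c=d['img'][y:y+85,x:x+110]
    globals()[n]=cv2.resize(c,(770,298*2) if 0 else (385,298),interpolation=cv2.INTER_CUBIC)
cv2.imwrite('pics/c.png',np.hstack([scene,top]))"
```

```text
t 7.28 p [ 0.5717 -0.0567  0.0741] q [ 0.59   1.11  -1.119  1.816  1.179  1.061  1.544] yaw_y 146.7 z [ 0.003 -0.    -1.   ]
F [-0.46 -0.23 -0.26] M [ 0.03  -0.016  0.019] w 59.97 ff 0.0
tool delta [0.0008 0.0009 0.0006]
```

View pics/c.png

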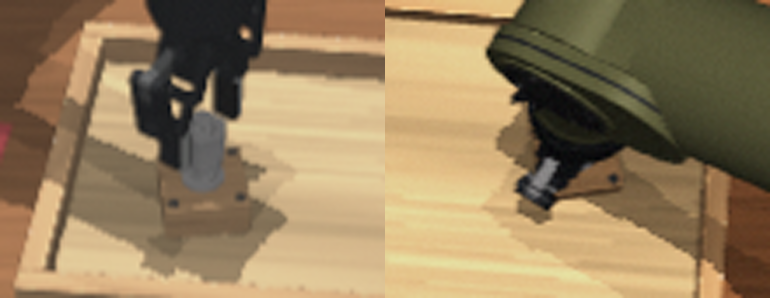

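The fingers straddle the nut in both views, with tips near (170,165) and (230,115) in the left panel. I'll close lightly.

>>> send_rows:
  rows:
    - [0.0008, 0.0009, 0.0003, 0]
    - [0, 0, 0, 0]
    - [0, 0, 0, 0]
    - [0, 0, 0, 0]
    - [0, 0, 0, 0]
    - [0, 0, 0, 0]
    - [0, 0, 0, 0]
    - [0, 0, 0, 0]
  hand: 0.02
  force: 25

```text
time_s: 8.05
position: [0.5703, -0.0577, 0.0731]
tcp_rot: [-1.49, 2.765, -0.004]
force: [1.2, -1.8, 6.4]
gripper_width: 0.372
finger_force: 26.2
```

```bash
python3 -c "
from h import *
st((.5705,-.0568,.0735))"
```

```text
t 8.05 p [ 0.5703 -0.0577  0.0731] q [ 0.591  1.111 -1.118  1.82   1.181  1.059  1.541] yaw_y 146.6 z [ 0.002 -0.002 -1.   ]
F [ 1.2  -1.8   6.38] M [-0.469 -0.166 -0.043] w 31.77 ff 26.188430183710807
tool delta [-0.0009  0.0003 -0.0004]
```

>>> send_rows:
  rows:
    - [0, 0, 8e-05, 0.1]
    - [0, 0, 8e-05, 0.1]
    - [0, 0, 8e-05, 0.1]
    - [0, 0, 8e-05, 0.1]
    - [0, 0, 8e-05, 0.1]
    - [0, 0, 8e-05, 0.1]
    - [0, 0, 8e-05, 0.1]
    - [0, 0, 8e-05, 0.1]
    - [0, 0, 8e-05, 0.1]
    - [0, 0, 8e-05, 0.1]

```text
time_s: 8.88
position: [0.5694, -0.056, 0.0723]
tcp_rot: [0.023, 3.14, 0.002]
force: [-1.5, 0.3, 5.3]
gripper_width: 0.373
finger_force: 25.6
```

```bash
python3 -c "
from h import *
st()"
```

```text
t 8.88 p [ 0.5694 -0.056   0.0723] q [ 0.534  1.041 -0.969  1.824  1.095  0.926  0.594] yaw_y 89.2 z [ 0.001  0.001 -1.   ]
F [-1.51  0.33  5.3 ] M [0.161 0.201 0.067] w 31.86 ff 25.645776987075806
```

>>> send_rows:
  rows:
    - [0, 0, 8e-05, 0.1]
    - [0, 0, 8e-05, 0.1]
    - [0, 0, 8e-05, 0.1]
    - [0, 0, 8e-05, 0.1]
    - [0, 0, 8e-05, 0.1]
    - [0, 0, 8e-05, 0.1]
    - [0, 0, 8e-05, 0.1]
    - [0, 0, 8e-05, 0.1]
    - [0, 0, 8e-05, 0.1]
    - [0, 0, 8e-05, 0.1]

```text
time_s: 9.72
position: [0.5704, -0.0543, 0.0716]
tcp_rot: [1.525, 2.746, 0.008]
force: [1.6, 3.3, 2.4]
gripper_width: 0.369
finger_force: 25.4
```

```bash
python3 -c "
from h import *
st()"
```

```text
t 9.72 p [ 0.5704 -0.0543  0.0716] q [ 0.448  0.969 -0.781  1.828  0.97   0.775 -0.309] yaw_y 31.9 z [ 0.003  0.004 -1.   ]
F [1.6  3.26 2.38] M [ 0.717 -0.262  0.054] w 31.47 ff 25.449155252426863
```

>>> send_rows:
  rows:
    - [0, 0, 8e-05, 0.1]
    - [0, 0, 8e-05, 0.1]
    - [0, 0, 8e-05, 0.1]
    - [0, 0, 8e-05, 0.1]
    - [0, 0, 8e-05, 0.1]
    - [0, 0, 8e-05, 0.1]
    - [0, 0, 8e-05, 0.1]
    - [0, 0, 0, 0]
    - [0, 0, 0, 0]

```text
time_s: 10.47
position: [0.5717, -0.0541, 0.071]
tcp_rot: [2.367, 2.065, 0.01]
force: [3.8, 4.0, 1.1]
gripper_width: 0.372
finger_force: 26.0
```

```bash
python3 -c "
from h import *
st()"
```

```text
t 10.47 p [ 0.5717 -0.0541  0.071 ] q [ 0.368  0.923 -0.621  1.831  0.842  0.666 -0.895] yaw_y -7.8 z [ 0.006  0.004 -1.   ]
F [3.76 3.96 1.09] M [ 0.922 -0.866 -0.095] w 31.75 ff 25.96257912366127
```

>>> send_rows:
  rows:
    - [0.001, 0.001, 0, 0]
    - [0, 0, 0, 0]
    - [0, 0, 0, 0]

```text
time_s: 10.72
position: [0.5718, -0.0541, 0.071]
tcp_rot: [2.368, 2.064, 0.007]
force: [1.6, 4.6, 6.0]
gripper_width: 0.374
finger_force: 26.2
```

```bash
python3 -c "
from h import *
st()"
```

```text
t 10.72 p [ 0.5718 -0.0541  0.071 ] q [ 0.367  0.924 -0.622  1.829  0.841  0.67  -0.895] yaw_y -7.9 z [ 0.003  0.003 -1.   ]
F [1.55 4.57 5.98] M [ 1.01  -0.528 -0.016] w 31.92 ff 26.247179422953195
```

>>> send_rows:
  rows:
    - [0.0005, 0.0002, 8e-05, 0.1]
    - [0.0005, 0.0002, 8e-05, 0.1]
    - [0, 0, 8e-05, 0.1]
    - [0, 0, 0, 0]
    - [0, 0, 0, 0]

```text
time_s: 11.13
position: [0.5724, -0.0543, 0.0707]
tcp_rot: [2.649, 1.687, 0.005]
force: [3.1, 3.3, 6.5]
gripper_width: 0.374
finger_force: 26.4
```

```bash
python3 -c "
from h import *
st()"
```

```text
t 11.13 p [ 0.5724 -0.0543  0.0707] q [ 0.326  0.907 -0.546  1.829  0.772  0.627 -1.135] yaw_y -25.0 z [ 0.003  0.001 -1.   ]
F [3.05 3.29 6.46] M [ 0.782 -0.635 -0.134] w 31.92 ff 26.399988454668346
```

```bash
cat >> h.py <<'E'
def avg(n=6):
    a=[]
    for _ in range(n):
        optics.get_image("top"); s=bot.get_state(); a.append(np.r_[s["force"],s["ft_torque"],s["joint_efforts"][6]])
    a=np.array(a); print("mean F,M,tau7",a.mean(0).round(3),"sd",a.std(0).round(3))
E
python3 -c "
from h import *
avg();st()"
```

```text
mean F,M,tau7 [ 2.896  3.953  6.365  0.798 -0.653 -0.052  0.049] sd [0.237 0.232 0.528 0.021 0.023 0.035 0.008]
t 11.43 p [ 0.5724 -0.0543  0.0707] q [ 0.327  0.907 -0.547  1.829  0.772  0.627 -1.134] yaw_y -25.0 z [ 0.003  0.001 -1.   ]
F [2.89 4.12 5.97] M [ 0.816 -0.624 -0.082] w 31.82 ff 26.441479733421147
```

>>> send_rows:
  rows:
    - [0.0002, 0.0002, 8e-05, 0.1]
    - [0.0002, 0.0002, 8e-05, 0.1]
    - [0, 0, 8e-05, 0.1]

```text
time_s: 11.68
position: [0.5729, -0.0547, 0.0705]
tcp_rot: [2.874, 1.266, 0.005]
force: [2.6, 3.3, 6.4]
gripper_width: 0.369
finger_force: 25.8
```

```bash
python3 -c "
from h import *
st();avg(3);st()"
```

```text
t 11.68 p [ 0.5729 -0.0547  0.0705] q [ 0.284  0.893 -0.47   1.83   0.691  0.585 -1.368] yaw_y -42.5 z [ 0.003  0.    -1.   ]
F [2.57 3.32 6.39] M [ 0.642 -0.592  0.017] w 31.52 ff 25.8441723883152
mean F,M,tau7 [ 3.295  2.532  6.269  0.675 -0.649 -0.053 -0.232] sd [0.348 0.352 1.145 0.071 0.026 0.012 0.165]
t 11.83 p [ 0.573  -0.0546  0.0705] q [ 0.284  0.893 -0.47   1.83   0.692  0.585 -1.364] yaw_y -42.2 z [ 0.003 -0.    -1.   ]
F [3.78 2.99 6.65] M [ 0.604 -0.636 -0.039] w 31.56 ff 26.449044010205398
```

>>> send_rows:
  rows:
    - [0, 0, 8e-05, 0.1]
    - [0, 0, 8e-05, 0.1]
    - [0, 0, 8e-05, 0.1]
    - [0, 0, 0, 0]

```text
time_s: 12.17
position: [0.5733, -0.0551, 0.0702]
tcp_rot: [3.03, 0.822, 0.006]
force: [3.3, 2.7, 5.4]
gripper_width: 0.374
finger_force: 26.4
```

```bash
python3 -c "
from h import *
avg(3);st()"
```

```text
mean F,M,tau7 [ 3.806  2.152  6.339  0.472 -0.797 -0.034 -0.032] sd [0.313 0.248 0.376 0.006 0.016 0.007 0.088]
t 12.32 p [ 0.5733 -0.0551  0.0702] q [ 0.242  0.88  -0.392  1.832  0.604  0.547 -1.584] yaw_y -59.4 z [ 0.004 -0.    -1.   ]
F [3.44 2.01 5.81] M [ 0.465 -0.793 -0.025] w 31.49 ff 26.419623022520682
```

Positions trace a circle of about 2 mm around (0.5717,-0.0564), so the grip is slightly off-centre. I'll release, recentre, wind back 120° and regrip.

>>> send_rows:
  rows:
    - [0, 0, 0, 0]
    - [0, 0, 0, 0]
    - [0, 0, 0, 0]
    - [0, 0, 0, 0]
    - [0, 0, 0, 0]
  hand: 0.055

```text
time_s: 12.73
position: [0.5708, -0.0559, 0.069]
tcp_rot: [3.031, 0.824, -0.003]
force: [-0.6, 1.0, -0.5]
gripper_width: 0.643
finger_force: 0.0
```

>>> send_rows:
  rows:
    - [0, 0, 0, -0.117]
    - [0, 0, 0, -0.117]
    - [0, 0, 0, -0.117]
    - [0, 0, 0, -0.117]
    - [0, 0, 0, -0.117]
    - [0, 0, 0, -0.117]
    - [0, 0, 0, -0.117]
    - [0, 0, 0, -0.117]
    - [0, 0, 0, -0.117]

```text
time_s: 13.48
position: [0.5713, -0.0558, 0.0693]
tcp_rot: [2.2, 2.242, -0.002]
force: [-0.0, 1.1, -0.3]
gripper_width: 0.645
finger_force: 0.0
```

>>> send_rows:
  rows:
    - [0, 0, 0, -0.117]
    - [0, 0, 0, -0.117]
    - [0, 0, 0, -0.117]
    - [0, 0, 0, -0.117]
    - [0, 0, 0, -0.117]
    - [0, 0, 0, -0.117]
    - [0, 0, 0, -0.117]
    - [0, 0, 0, -0.117]
    - [0, 0, 0, -0.105]
    - [0, 0, 0, 0]

```text
time_s: 14.32
position: [0.5712, -0.0559, 0.069]
tcp_rot: [-0.799, -3.038, 0.002]
force: [-0.0, -0.0, 0.7]
gripper_width: 0.645
finger_force: 0.0
```

```bash
python3 -c "
from h import *
avg(3);st((.5717,-.0564,.0702))"
```

```text
mean F,M,tau7 [ 0.03  -0.018  0.275 -0.007 -0.007  0.007  0.18 ] sd [0.438 0.067 0.426 0.027 0.016 0.012 0.169]
t 14.47 p [ 0.5715 -0.0556  0.0693] q [ 0.495  1.014 -0.886  1.82   1.048  0.863  0.126] yaw_y 60.2 z [ 0.    -0.001 -1.   ]
F [-0.53 -0.01  0.85] M [-0.038 -0.024  0.001] w 55.0 ff 0.0
tool delta [-0.0006 -0.0006 -0.0009]
```

>>> send_rows:
  rows:
    - [-0.0006, -0.0006, -0.0015, 0]
    - [0, 0, 0, 0]
    - [0, 0, 0, 0]
    - [0, 0, 0, 0]
    - [0, 0, 0, 0]
    - [0, 0, 0, 0]
    - [0, 0, 0, 0]
  hand: 0.02
  force: 80

```text
time_s: 15.05
position: [0.5722, -0.0563, 0.0717]
tcp_rot: [0.804, 3.035, -0.002]
force: [-1.1, -0.9, 6.7]
gripper_width: 0.352
finger_force: 78.9
```

```bash
python3 -c "
from h import *
avg(3);st((.5717,-.0564,.0702))"
```

```text
mean F,M,tau7 [-0.83  -0.656  5.91  -0.202  0.256 -0.035  0.055] sd [0.276 0.362 0.45  0.034 0.033 0.049 0.   ]
t 15.2 p [ 0.5722 -0.0563  0.0717] q [ 0.498  1.011 -0.889  1.818  1.045  0.867  0.132] yaw_y 60.3 z [ 0.001 -0.002 -1.   ]
F [-1.17 -1.12  5.29] M [-0.155  0.299 -0.066] w 30.17 ff 78.93663772279979
tool delta [ 0.0004 -0.0003  0.0015]
```

>>> send_rows:
  rows:
    - [0, 0, 8e-05, 0.1]
    - [0, 0, 8e-05, 0.1]
    - [0, 0, 8e-05, 0.1]
    - [0, 0, 0, 0]
    - [0, 0, 0, 0]

```text
time_s: 15.62
position: [0.5721, -0.0564, 0.0714]
tcp_rot: [1.245, 2.882, -0.002]
force: [-0.1, -1.6, 7.0]
gripper_width: 0.354
finger_force: 79.2
```

```bash
python3 -c "
from h import *
avg(3);st((.5717,-.0564,.0702))"
```

```text
mean F,M,tau7 [-2.12  -1.021  7.308 -0.288  0.36  -0.055  0.044] sd [0.434 0.842 0.36  0.048 0.009 0.017 0.011]
t 15.77 p [ 0.5721 -0.0564  0.0714] q [ 0.471  0.989 -0.831  1.82   1.006  0.822 -0.136] yaw_y 43.3 z [ 0.001 -0.002 -1.   ]
F [-1.7  -1.05  7.76] M [-0.355  0.372 -0.032] w 30.25 ff 79.25569885868754
tool delta [ 0.0003 -0.0003  0.0012]
```

>>> send_rows:
  rows:
    - [0, 0, 8e-05, 0.1]
    - [0, 0, 8e-05, 0.1]
    - [0, 0, 8e-05, 0.1]
    - [0, 0, 0, 0]
    - [0, 0, 0, 0]

```text
time_s: 16.18
position: [0.5719, -0.0565, 0.0711]
tcp_rot: [1.662, 2.664, -0.002]
force: [-1.4, -1.6, 6.9]
gripper_width: 0.357
finger_force: 79.3
```

```bash
python3 -c "
from h import *
avg(2);st()"
```

```text
mean F,M,tau7 [-2.03  -2.004  7.045 -0.293  0.465 -0.066  0.045] sd [0.255 0.244 0.351 0.001 0.033 0.03  0.007]
t 16.28 p [ 0.5719 -0.0565  0.0712] q [ 0.442  0.968 -0.769  1.822  0.961  0.776 -0.4  ] yaw_y 26.1 z [ 0.001 -0.002 -1.   ]
F [-1.77 -2.25  7.4 ] M [-0.294  0.498 -0.096] w 30.28 ff 79.3360803998803
```

>>> send_rows:
  rows:
    - [0, 0, 8e-05, 0.1]
    - [0, 0, 8e-05, 0.1]
    - [0, 0, 8e-05, 0.1]
    - [0, 0, 0, 0]
    - [0, 0, 0, 0]

```text
time_s: 16.7
position: [0.5718, -0.0566, 0.0709]
tcp_rot: [2.041, 2.386, -0.002]
force: [-2.3, -1.6, 8.3]
gripper_width: 0.353
finger_force: 79.4
```

```bash
python3 -c "
from h import *
avg(2);st()"
```

```text
mean F,M,tau7 [-2.64  -1.49   7.973 -0.31   0.599 -0.058  0.045] sd [0.277 0.286 0.151 0.007 0.008 0.019 0.007]
t 16.8 p [ 0.5718 -0.0566  0.0709] q [ 0.409  0.947 -0.702  1.824  0.91   0.73  -0.658] yaw_y 8.9 z [ 0.001 -0.002 -1.   ]
F [-2.92 -1.2   7.82] M [-0.303  0.592 -0.038] w 30.18 ff 79.3862922002154
```

>>> send_rows:
  rows:
    - [0, 0, 8e-05, 0.1]
    - [0, 0, 8e-05, 0.1]
    - [0, 0, 8e-05, 0.1]
    - [0, 0, 0, 0]
    - [0, 0, 0, 0]

```text
time_s: 17.22
position: [0.5716, -0.0566, 0.0707]
tcp_rot: [2.373, 2.056, -0.002]
force: [-1.4, -1.7, 7.8]
gripper_width: 0.352
finger_force: 79.2
```

```bash
python3 -c "
from h import *
avg(2);st()"
```

```text
mean F,M,tau7 [-2.408 -1.779  8.771 -0.32   0.571  0.292 -0.326] sd [0.02  0.265 0.096 0.016 0.009 0.03  0.006]
t 17.32 p [ 0.5716 -0.0566  0.0707] q [ 0.373  0.928 -0.632  1.826  0.851  0.683 -0.908] yaw_y -8.2 z [ 0.    -0.002 -1.   ]
F [-2.43 -2.04  8.67] M [-0.304  0.562  0.262] w 30.62 ff 79.21375598263694
```

Contact: the moment about z jumped to about 0.3 N m. From here I'll tighten in small steps.

>>> send_rows:
  rows:
    - [0, 0, 4e-05, 0.05]
    - [0, 0, 4e-05, 0.05]
    - [0, 0, 4e-05, 0.05]
    - [0, 0, 0, 0]
    - [0, 0, 0, 0]

```text
time_s: 17.73
position: [0.5715, -0.0566, 0.0706]
tcp_rot: [2.519, 1.873, -0.002]
force: [-2.4, -0.8, 8.5]
gripper_width: 0.352
finger_force: 79.1
```

```bash
python3 -c "
from h import *
avg(4);st()"
```

```text
mean F,M,tau7 [-2.478 -1.967  8.692 -0.35   0.615  0.531 -0.527] sd [0.618 0.334 0.406 0.026 0.015 0.006 0.003]
t 17.93 p [ 0.5715 -0.0565  0.0705] q [ 0.354  0.919 -0.595  1.827  0.819  0.66  -1.029] yaw_y -16.7 z [ 0.    -0.003 -1.   ]
F [-3.13 -2.31  8.52] M [-0.385  0.634  0.54 ] w 30.04 ff 79.13050485716667
```

The torque is 0.53 N m, which is on target. Now I'll release and lift off.

>>> send_rows:
  rows:
    - [0, 0, 0, 0]
    - [0, 0, 0, 0]
    - [0, 0, 0, 0]
    - [0, 0, 0, 0]
    - [0, 0, 0, 0]
    - [0, 0, 0, 0]
  hand: 0.065

```text
time_s: 18.43
position: [0.5719, -0.0561, 0.0698]
tcp_rot: [2.524, 1.869, -0.0]
force: [0.1, -0.1, 0.2]
gripper_width: 0.76
finger_force: 0.0
```

>>> send_rows:
  rows:
    - [0, 0, -0.01, 0]
    - [0, 0, -0.02, 0]
    - [0, 0, -0.03, 0]
    - [0, 0, -0.03, 0]
    - [0, 0, -0.03, 0]
    - [0, 0, -0.03, 0]
    - [0, 0, 0, 0]
    - [0, 0, 0, 0]
    - [0, 0, 0, 0]

```text
time_s: 19.18
position: [0.5713, -0.0564, 0.2199]
tcp_rot: [2.524, 1.869, -0.001]
force: [-0.3, 0.5, 0.2]
gripper_width: 0.763
finger_force: 0.0
```

```bash
python3 -c "
from h import *
st()
d=optics.get_image('scene'); cv2.imwrite('pics/e.png',cv2.resize(d['img'][200:255,275:345],None,fx=10,fy=10,interpolation=cv2.INTER_CUBIC))"
```

```text
t 19.18 p [ 0.5713 -0.0564  0.2199] q [ 0.446  0.726 -0.759  1.719  0.602  0.944 -0.849] yaw_y -17.0 z [ 0.    -0.001 -1.   ]
F [-0.34  0.47  0.22] M [ 0.008 -0.087 -0.011] w 65.17 ff 0.0
```

View pics/e.png

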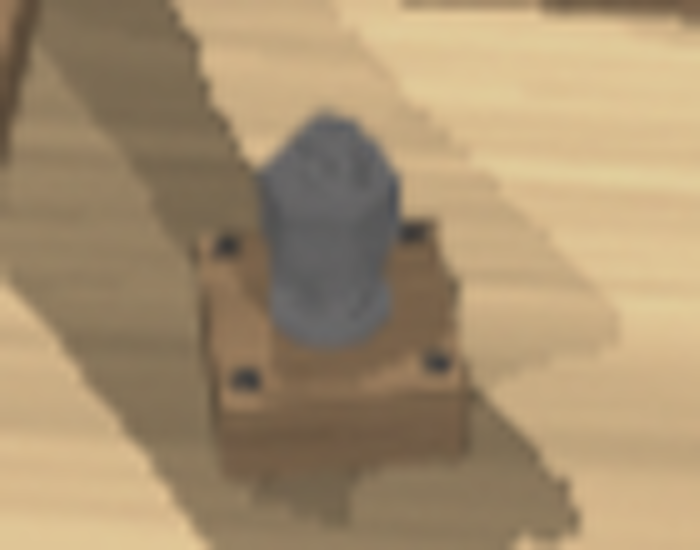

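The upper nut now sits lower, with its widest edges at y≈180 in the crop. The block hasn't moved and the gripper is clear, so I'm handing in.

```bash
python3 -c "
from cell import bot
print(bot.job_done())"
```

```text
the job is handed in; nothing more can be done
None
```

I ran the upper nut down onto the lower nut, tightened it to about 0.53 N m, let go and lifted clear, then handed the job in; no verdict came back, and I did not measure the lower nut's corner directly.

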